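# Caliper the parcel-tape roll

### The arm

A 7-joint arm with a two-finger parallel gripper is mounted at the origin on a cart in front of the work surface, level with it; the furniture and walls round the work are solid. World frame = base frame: x ahead of the robot, y to its left, z up, the work surface at z = 0. Lengths are in m, angles in rad, forces in N, time in s.
With the tool pointing down it reaches from about 0.425 to 0.925 m from the base axis. Payload 6.8 kg.
Tool frame: the origin (TCP) lies midway between the tips of the shut fingers; the grasp point (between the pads) lies 19 mm behind it; z points along the fingers, y is the direction in which the jaws open and shut (so a half turn about z gives the same grasp; the last joint's range is limited). The gripper opens to 85 mm and grips with 20 to 120 N. Pads are 22 mm wide; open, the fingers measure 114 mm over their backs; the gripper's body (76 mm by 85 mm) begins 54 mm behind the grasp point. The pads swing forward as they close: fully open they stand 13 mm farther back than shut.
Start: joints at [-1.246, 0.477, 0.022, 1.555, -0.011, 1.109, -0.083], TCP at [0.283, 0.613, 0.231] pointing down, gripper open.
Joint ranges: [-2.96, 2.96], [-0.34, 2.1], [-1.41, 1.46], [0.24, 2.44], [-1.37, 4.51], [0.17, 1.92], [-2.96, 2.96]. Speed limits (rad/s): [2.39, 2.39, 3.14, 3.14, 3.14, 3.14, 3.14].

### API

Orientations are given as a unit quaternion [w, x, y, z].
In Python, from station import bot, vision gives the robot as it stands.
- The arm moves only by the tool move_arm, never from a script. Its argument "increments" is text: rows parted by semicolons, each of 7 numbers parted by spaces: the opening, from 0 (shut) to 1 (fully open), then the shift along the world's x, y, z in mm, then the turn, a rotation vector about the world's x, y, z in rad. In form: grip x y z rx ry rz; .... A call has exactly 8 rows; each row shifts and turns the commanded pose from where the row before left it; what a row does not reach is not made up. A row lasts 1/8 s, in which the tool goes at most 62.5 mm and 10.7 degrees, less where a joint would pass 70% of its speed; a pose out of reach is approached as far as the arm can. A call with a gripper value outside its range is refused whole. The fingers move at their own pace and stop on an object; "newtons" is the grip in N (left out, the last holds). Time passes only in rows, so rows that do not move let the fingers close, or fill a call up. It gives the time, the measured TCP pose, the force and the opening at its end, in the units of the state.
- bot.get_obs(): the state, without advancing time (a new reading comes with each control period).
- vision.read_camera(name): name is "side" or "top"; returns (picture, depth): 420x560x3 uint8, red, green, blue; 420x560 float32, m along the optical axis (not along the pixel's ray), 0 where there is no reading.
- vision.calibration(name): a dict with "fx", "fy", "cx", "cy" (pixels), "R" (3x3) and "t" (3): a world point X has camera coordinates R X + t. Camera axes: x right, y down, z forward; pixel columns grow to the right and rows downward; lengths in m; the calibration is good to about 2 mm. A picture is of the moment at which its call begins. calibration takes no time and is no camera call.
- bot.hand_in(): hands the job in, once; it reports no verdict.
The state is a dict: "t": time; "q": joint angles; "joint_vel": joint speeds; "joint_torque": joint torques, N m; "eef_pos": TCP position; "tool_rot": TCP orientation; "contact_force": force on the tool from outside, world axes, zero at the start; "torque": the same for the moment, N m; "gripper_width": opening from 0.0 (shut) to 1.0 (fully open).
Only numpy, scipy, OpenCV 4.12 (cv2) and the standard library are available. Lean on these libraries where they do the work, as an engineer would, in place of code of your own. Each camera call takes 0.05 s, during which the arm holds its last target.

### The job

Check how much tape is left on the roll with the big desk caliper: slide the tape roll flat along the desk into the space between the caliper's two jaws until it meets the beam (open the sliding jaw first if the gap is too small), then push the sliding jaw shut on it until the sprung jaw has given way by about 10 mm, so that the dial's needle stands midway between its two long marks. Never squeeze it to the end of its travel, leave the roll clamped there, and leave everything else on the desk where it stands.

Things in the scene. Friction and masses are not known exactly. Their poses are not given: they have to be found in the camera images.
- roll: roll of tan parcel tape lying flat, 96 mm across and 48 mm high, 0.12 to 0.25 kg, too wide to be gripped across and the core cannot be used (treat it as a solid disc). Origin: centre of its underside; z is up
- gauge: desk caliper fixed to the desk. Origin: on the desk, at the front face of its beam. Local x points from the mouth into the beam, y along the beam to the sprung jaw. Beam: x 0 to 0.030, y -0.137 to 0.150, 35 mm high. Both jaws stand out to x = -0.080, 2 to 45 mm above the desk; between them is bare desk, open at the -x side
- dial (a point): centre of the round dial on the grey housing behind the sprung jaw, 54 mm up. The housing spans gauge x -0.075 to 0.030, y 0.104 to 0.166. The needle turns 0.1 rad per mm that the sprung jaw gives way; the two long marks stand at 5 and 15 mm
- sliding_jaw (a joint): sliding jaw, m: its distance from the sprung jaw's rest position (0 = jaws touch, 0.140 = fully open), so that the gap is this value plus joint sprung_jaw. It stays where it is left; about 10 N of friction. Its inner face is at gauge y = 0.070 - value; the jaw plate is 12 mm thick
- sprung_jaw (a joint): sprung jaw, m: how far it has given way towards its housing; 0 = at rest with its face at gauge y = 0.070, 0.024 = end of travel. It resists with 1.5 N plus 0.3 N per mm and springs back. 0.010 = needle midway between the two long marks
- tab (a point): middle of the black upright thumb tab on the sliding jaw's saddle over the beam, 85 mm above the desk; the tab is 12 mm thick along the beam, 30 mm wide across it, and stands free from 51 to 102 mm above the desk. It may be pushed either way; it lies 23 mm outside the jaw's inner face
- jaw_face (a point): point on the sliding jaw's inner face, 45 mm out from the beam, 25 mm above the desk
- sprung_face (a point): point on the sprung jaw's inner face, 45 mm out from the beam, 25 mm above the desk
- candle: candle in a glass jar, 76 mm across, 90 mm high, bystander on one side of the way from the roll to the caliper. Origin: centre of its underside
- stamp: rubber stamp with dark turned handle on a 27x48 mm wooden foot, 70 mm high, bystander on the other side of the way. Origin: centre of its underside
- calculator: desk calculator, 145x100 mm (long along its x), 26 mm high, bystander. Origin: centre of its underside

How it is judged:
By the outcome, as a careful person would: the job done as asked, in the order asked, and still so for the second after the job is handed in, with the robot touching nothing.
It also fails if it takes over 67 s, if anything falls off the work surface, if the arm or the gripper's body presses on something with over 40 N, if the wrist force passes 120 N, or if a joint passes its speed limit or range.

## Working session

There is one attempt and no reset: what is moved stays moved. The work goes in short steps, Python scripts to look and compute and a tool call to move; the robot and the scene stay as the last step left them, time stands still between calls to the robot, and variables do not carry over. Pictures are saved under pics/ and viewed, and the job is handed in when it is done.

Besides the shell and the picture viewer there is one more tool, called in YAML: its name, and indented under it one key for each argument. move_arm: Moves the arm, as the interface text tells. Its arguments: {"type":"object","properties":{"increments":{"type":"string"},"newtons":{"type":"number"}},"required":["increments"]}

```bash
mkdir -p pics; ls; cat > h.py <<'E'
import numpy as np, cv2
from station import bot, vision
def snap(cam,name):
    im,d=vision.read_camera(cam)
    cv2.imwrite(f'pics/{name}.png',cv2.cvtColor(im,cv2.COLOR_RGB2BGR)); np.save(f'pics/{name}.npy',d)
    return im,d
def world(cam,d):
    c=vision.calibration(cam);R=np.array(c['R']);t=np.array(c['t'])
    v,u=np.mgrid[:d.shape[0],:d.shape[1]]
    P=np.stack([(u-c['cx'])/c['fx']*d,(v-c['cy'])/c['fy']*d,d],-1)
    return (P-t)@R
E
python3 - <<'E'
from h import *
for c in('top','side'): snap(c,c+'0')
o=bot.get_obs();print(o['t'],o['eef_pos'],o['tool_rot'],o['contact_force'],o['gripper_width'])
for c in('top','side'): print({k:np.round(v,3).tolist() for k,v in vision.calibration(c).items()})
E
```

```text
pics
0.1 [0.28286598 0.6122879  0.23042104] [-1.31544811e-04  2.14682911e-01  9.76683451e-01 -8.16752858e-04] [ 0.55661202 -0.71942024 -0.04262103] 0.9952671412984231
{'fx': 464.004, 'fy': 464.004, 'cx': 276.028, 'cy': 208.387, 'R': [[-0.007, -1.0, 0.017], [-0.996, 0.006, -0.093], [0.093, -0.018, -0.996]], 't': [0.248, 0.568, 1.328]}
{'fx': 405.4, 'fy': 405.4, 'cx': 283.35, 'cy': 204.822, 'R': [[0.982, -0.188, -0.018], [-0.133, -0.622, -0.772], [0.134, 0.76, -0.636]], 't': [-0.505, 0.301, 0.748]}
```

View pics/top0.png

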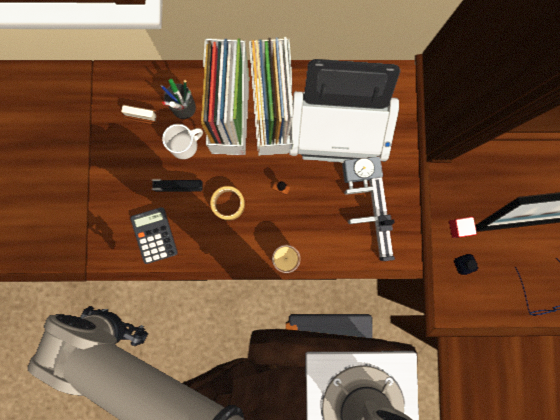

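View pics/side0.png

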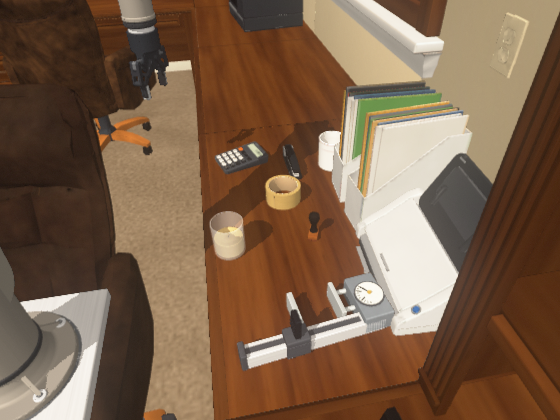

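The top view shows the roll at (228,203), stamp at (282,186), candle at (286,259), and the caliper beam from (368,165) to (388,258). The dial is at (363,168), the tab at (385,222), and the mouth opens to the left (+y).

```bash
python3 - <<'E'
from h import *
d=np.load('pics/top0.npy');W=world('top',d);im=cv2.imread('pics/top0.png')
def circ(u0,u1,v0,v1,z0,z1,n):
    P=W[v0:v1,u0:u1].reshape(-1,3);m=(P[:,2]>z0)&(P[:,2]<z1);P=P[m]
    (c,s,a)=cv2.minAreaRect((P[:,:2]*1000).astype(np.float32));cc,r=cv2.minEnclosingCircle((P[:,:2]*1000).astype(np.float32))
    print(n,len(P),'rect',np.round(c,1),np.round(s,1),round(a,1),'circ',np.round(cc,1),round(r,1),'med',np.round(np.median(P,0)*1000,1))
circ(205,250,180,225,.035,.06,'roll')
circ(268,296,172,200,.01,.09,'stamp')
circ(268,305,240,278,.07,.11,'candle')
circ(125,182,205,265,.012,.05,'calc')
circ(373,396,178,262,.028,.04,'beam')
circ(340,392,150,262,.01,.12,'gauge')
circ(376,396,210,235,.085,.12,'tab')
circ(346,382,180,198,.03,.06,'sprung')
circ(346,378,212,228,.03,.06,'slid')
# heightmap of gauge region crop
x=cv2.resize(im[140:270,330:410],None,fx=6,fy=6*0.75,interpolation=cv2.INTER_CUBIC);x=cv2.resize(im[140:270,330:410],None,fx=4.5,fy=4.5,interpolation=cv2.INTER_CUBIC)
cv2.imwrite('pics/g0.png',x)
s=cv2.imread('pics/side0.png');cv2.imwrite('pics/g1.png',cv2.resize(s[260:380,225:405],None,fx=4,fy=4,interpolation=cv2.INTER_CUBIC))
for v in range(150,262,4): print(v,[int(1000*z) for z in W[v,344:400:3,2]])
print(W[220,385]*1000, W[168,363]*1000)
E
```

```text
roll 340 rect [585.3 384.8] [94.3 93.2] 78.3 circ [584.8 384.9] 48.1 med [586.8 385.6  47.5]
stamp 145 rect [631.7 229.2] [47.2 24.8] 66.6 circ [630.6 229.6] 25.0 med [630.  228.3  18.1]
candle 104 rect [425.1 218.1] [73.8 73.8] 44.6 circ [424.8 218.3] 37.7 med [423.6 211.4  90.4]
calc 1690 rect [494.2 599.9] [145.5 101.6] 16.8 circ [494.8 599.5] 83.1 med [497.1 599.   20.7]
beam 646 rect [539.3 -59.1] [235.9  38. ] 6.4 circ [538.5 -51.8] 118.1 med [559.3 -61.1  35.3]
gauge 2629 rect [577.6 -18.8] [322.8 147.4] 1.6 circ [576.7 -11.5] 173.4 med [647.6 -39.7  44.1]
tab 57 rect [522.3 -64.6] [13.3 28.5] 1.1 circ [523.4 -64.8] 14.8 med [522.8 -63.7 101.3]
sprung 307 rect [626.  -10.7] [102.1  51. ] 88.6 circ [627.1 -11.4] 55.5 med [624.7 -35.5  37.8]
slid 129 rect [534.8 -10. ] [23.1 83.1] 15.5 circ [543.1  -7.7] 41.6 med [535.2  -9.   44.8]
150 [51, 53, 53, 47, 58, 52, 54, 55, 53, 54, 55, 52, 57, 57, 61, 59, 3, 3, 2]
154 [22, 27, 28, 30, 24, 32, 27, 26, 31, 28, 33, 31, 47, 51, 54, 49, 0, -1, -1]
158 [23, 20, 21, 16, 22, 21, 50, 56, 49, 49, 46, 49, 47, 38, 37, 0, -1, 2, 0]
162 [38, 51, 4
[... 1189 characters left out ...]
3, 1, 1, 6, 1, 0, -2, -1, 2, 24, 51, 54, 56, 49, 51, 1, 0]
230 [2, 0, 0, 2, -1, 3, 5, 1, 5, 0, 4, 11, 46, 48, 46, 48, -2, -1, -2]
234 [1, 0, 0, 5, 2, -2, 0, 4, 1, 3, -3, 6, 36, 40, 37, 37, -4, -1, 0]
238 [6, 2, 2, 0, 2, -1, 0, -1, -1, 2, 4, -1, 36, 34, 32, 33, 2, 0, 5]
242 [-1, 5, -1, 1, 0, 1, 2, 0, -6, 0, 3, 0, 34, 38, 35, 36, 0, -4, 3]
246 [-1, 0, -5, -1, 3, 2, 0, 1, 0, 0, 7, 4, 22, 36, 38, 33, 5, 0, 0]
250 [1, 2, -2, 1, -2, -3, 3, 2, 2, 0, -6, 4, 11, 35, 35, 37, 5, 0, 4]
254 [-2, 0, 1, 5, 1, 2, -1, 0, 3, 2, 2, -1, 8, 38, 38, 35, 32, 1, -2]
258 [3, 4, 1, -1, 1, 4, 0, -3, 3, 1, 0, 1, 12, 40, 48, 42, 47, 0, -3]
[531.52468681 -65.00079041  56.68774321] [682.66478065  -6.71580593  52.22834951]
```

View pics/g0.png

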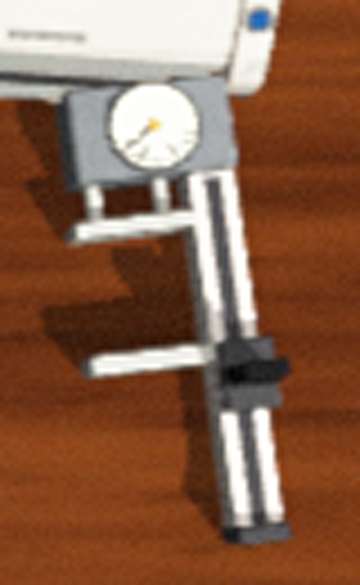

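View pics/g1.png

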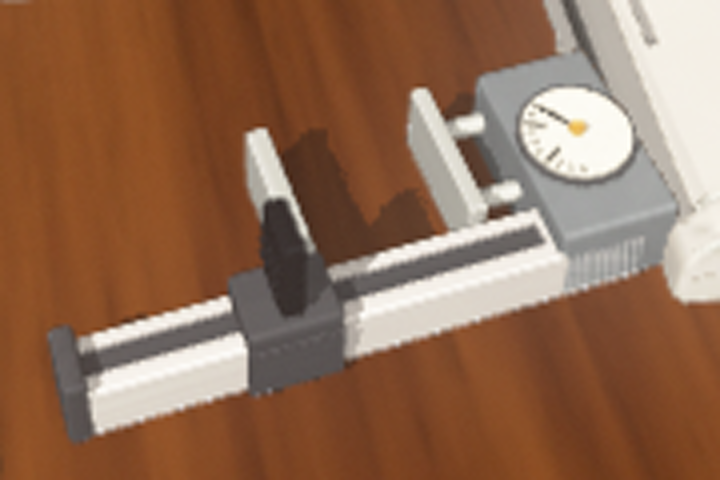

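```bash
python3 - <<'E'
from h import *
from scipy.optimize import minimize
pts=[]
for c,(u0,u1,v0,v1) in {'top':(340,400,150,265),'side':(232,400,265,375)}.items():
    d=np.load(f'pics/{c}0.npy');W=world(c,d)[v0:v1,u0:u1].reshape(-1,3)
    dd=d[v0:v1,u0:u1].ravel();pts.append(W[dd>0])
    # rough lines
    P=W[(dd>0)&(W[:,2]>.030)&(W[:,2]<.041)&(W[:,0]<.62)&(W[:,1]<-.035)]
    l=cv2.fitLine((P[:,:2]*1000).astype(np.float32),cv2.DIST_HUBER,0,.01,.01).ravel();print(c,'beam line',l,len(P),np.degrees(np.arctan2(l[1],l[0])), P[:,0].min())
# box-model: footprint raster fit using top points by height band
rects=[ # x0,x1,y0,y1,z
 (0,.030,-.137,.104,.035),(-.075,.030,.104,.166,.05)]
def f(p,P):
    a=p[2];c,s=np.cos(a),np.sin(a)
    ex=np.array([c,s]);ey=np.array([-s,c])
    q=P[:,:2]-p[:2];x=q@ex;y=q@ey
    def sd(x0,x1,y0,y1):
        dx=np.maximum(x0-x,x-x1);dy=np.maximum(y0-y,y-y1);return np.maximum(dx,dy)
    return x,y,np.minimum(sd(0,.03,-.137,.15),sd(-.075,.03,.104,.166))
for nm,P in zip(('top','side'),pts):
    # label: occupied if z in beam/housing heights; empty if z<0.012
    pos=P[(P[:,2]>.029)&(P[:,2]<.062)];neg=P[np.abs(P[:,2])<.010]
    def cost(p):
        x,y,s=f(p,pos); m=(x>-.003)|(y>.095)  # ignore jaws
        m&=~((y>-.1)&(y<.09)&(x<0)) & (y<.172)
        cp=np.clip(s[m],0,.01).sum()
        x,y,s=f(p,neg); cn=np.clip(-s,0,.01).sum()
        return cp+cn
    best=min((minimize(cost,[.583+dx,-.04+dy,np.radians(-90+a)],method='Nelder-Mead',options=dict(initial_simplex=np.array([.583+dx,-.04+dy,np.radians(-90+a)])+np.array([[0,0,0],[.01,0,0],[0,.01,0],[0,0,.05]]),maxiter=600)) for dx in(-.01,.01) for dy in(-.01,.01) for a in (5,12)),key=lambda r:r.fun)
    p=best.x;print(nm,p,np.degrees(p[2]),best.fun)
    x,y,s=f(p,P);z=P[:,2]
    m=(z>.085)&(z<.11)&(abs(x-.015)<.025);print('tab y',y[m].min(),y[m].max(),np.median(y[m]),m.sum())
    m=(z>.035)&(z<.05)&(x>-.075)&(x<-.005)&(y<.09)
    for lo,hi in((-.06,.03),(.04,.09)):
        k=m&(y>lo)&(y<hi);print('jaw y',np.percentile(y[k],[2,50,98]).round(4),'x',x[k].min(),k.sum())
E
```

```text
top beam line [ 9.9384457e-01  1.1078363e-01  5.2252136e+02 -6.3396229e+01] 529 6.3604903 0.420654540623613
side beam line [ 9.93118107e-01  1.17116965e-01  5.20430786e+02 -6.70360336e+01] 1312 6.725743 0.4174898601622608
top [ 0.55019398 -0.04869353 -1.45360277] -83.2853035697161 0.6569977429803449
tab y -0.03570069116148978 -0.02230310316550727 -0.029140685136474213 57
jaw y [-0.0168 -0.0107 -0.005 ] x -0.07463433785741178 97
jaw y [0.0714 0.0761 0.0816] x -0.07456105477557766 90
side [ 0.5529918  -0.04499821 -1.45440219] -83.33110742988949 2.721707268892417
tab y -0.037261691276530194 -0.02366437867239078 -0.03138908540345746 162
jaw y [-0.0183 -0.0117 -0.0064] x -0.07479329469470698 138
jaw y [0.0699 0.0731 0.08  ] x -0.07497406374474125 188
```

move_arm:
  increments: "1 15 -42 0 0 0 -0.128; 1 15 -42 0 0 0 -0.128; 1 15 -42 0 0 0 -0.128; 1 15 -42 0 0 0 -0.128; 1 15 -42 0 0 0 -0.128; 1 15 -42 0 0 0 -0.128; 1 15 -42 0 0 0 -0.128; 1 15 -42 0 0 0 -0.125"
  newtons: 20

```text
t: 1.1
eef_pos: [0.4032, 0.2752, 0.2311]
tool_rot: [-0.0, 0.666, 0.746, -0.0]
contact_force: [0.2, -0.5, -0.1]
gripper_width: 0.998
```

move_arm:
  increments: "1 15 -42 0 0 0 0; 1 15 -42 0 0 0 0; 1 15 -42 0 0 0 0; 1 15 -42 0 0 0 0; 1 15 -42 0 0 0 0; 1 15 -42 0 0 0 0; 1 15 -42 -30 0 0 0; 1 15 -48 -40 0 0 0"

```text
t: 2.1
eef_pos: [0.524, -0.0646, 0.1622]
tool_rot: [0.001, 0.664, 0.748, 0.001]
contact_force: [0.6, 0.7, -0.6]
gripper_width: 1.001
```

```bash
cat >> h.py <<'E'
from scipy.spatial.transform import Rotation as Ro
O=np.array([.551,-.0478]);A=np.radians(-83.3);EX=np.array([np.cos(A),np.sin(A)]);EY=np.array([-EX[1],EX[0]])
def st():
    o=bot.get_obs();p=np.array(o['eef_pos']);w,x,y,z=o['tool_rot'];M=Ro.from_quat([x,y,z,w]).as_matrix()
    f=np.array(o['contact_force'])
    print('t',round(o['t'],2),'tcp',(p*1000).round(1),'loc',((p[:2]-O)@EX*1000).round(1),((p[:2]-O)@EY*1000).round(1),'tooly',np.degrees(np.arctan2(M[1,1],M[0,1])).round(2),'toolz',M[:,2].round(3),'F',f.round(1),'Floc',(f[:2]@EX).round(1),(f[:2]@EY).round(1),'g',round(o['gripper_width'],3))
E
python3 - <<'E'
from h import *
st();snap('side','s1');s=cv2.imread('pics/s1.png');cv2.imwrite('pics/s1c.png',cv2.resize(s[200:400,205:405],None,fx=3,fy=3))
E
```

```text
t 2.1 tcp [524.  -64.6 162.2] loc 13.5 -28.8 tooly 6.79 toolz [ 0.003  0.001 -1.   ] F [ 0.6  0.7 -0.6] Floc -0.6 0.7 g 1.001
```

View pics/s1c.png

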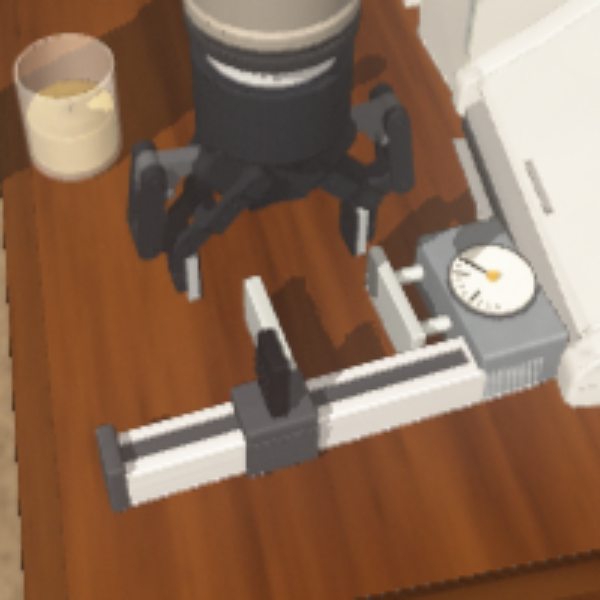

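The open fingers straddle the tab line: tab at (275,370) in the crop, dial needle at rest pointing to the upper left. I'll descend and grip the tab.

move_arm:
  increments: "1 -1 0 -20 0 0 0; 1 0 0 -25 0 0 0; 1 0 0 -25 0 0 0; 1 0 0 -24 0 0 0; 0.4 0 0 0 0 0 0; 0.2 0 0 0 0 0 0; 0 0 0 0 0 0 0; 0 0 0 0 0 0 0"
  newtons: 20

```text
t: 3.15
eef_pos: [0.5228, -0.0638, 0.0693]
tool_rot: [0.001, 0.665, 0.747, 0.001]
contact_force: [12.1, 2.6, -5.7]
gripper_width: 0.141
```

```bash
python3 - <<'E'
from h import *
st()
E
```

```text
t 3.15 tcp [522.8 -63.8  69.3] loc 12.6 -29.8 tooly 6.7 toolz [ 0.003  0.    -1.   ] F [12.1  2.6 -5.7] Floc -1.2 12.3 g 0.141
```

move_arm:
  increments: "0 -4 -0.5 0 0 0 0; 0 -8 -1 0 0 0 0; 0 -8 -1 0 0 0 0; 0 -8 -1 0 0 0 0; 0 -8 -1 0 0 0 0; 0 -8 -1 0 0 0 0; 0 -6 -0.5 0 0 0 0; 0 0 0 0 0 0 0"

```text
t: 4.15
eef_pos: [0.4745, -0.0692, 0.0693]
tool_rot: [0.002, 0.664, 0.747, 0.002]
contact_force: [6.9, 2.3, -4.2]
gripper_width: 0.138
```

```bash
python3 - <<'E'
from h import *
st()
E
```

```text
t 4.15 tcp [474.5 -69.2  69.3] loc 12.3 -78.5 tooly 6.73 toolz [ 0.006  0.    -1.   ] F [ 6.9  2.3 -4.2] Floc -1.5 7.2 g 0.138
```

move_arm:
  increments: "0.3 0 0 0 0 0 0; 0.7 0 0 0 0 0 0; 1 0 0 10 0 0 0; 1 0 0 30 0 0 0; 1 0 0 50 0 0 0; 1 0 20 50 0 0 0; 1 5 45 20 0 0 0; 1 8 45 0 0 0 0"

```text
t: 5.15
eef_pos: [0.4857, 0.041, 0.2312]
tool_rot: [0.001, 0.665, 0.747, 0.002]
contact_force: [0.8, -0.4, -0.5]
gripper_width: 0.997
```

```bash
python3 - <<'E'
from h import *
st()
d=np.load('pics/top0.npy');W=world('top',d)
P=W[172:198,146:208].reshape(-1,3);m=P[:,2]>.006;P=P[m];print(P.min(0),P.max(0),np.median(P,0))
print(cv2.minAreaRect((P[:,:2]*1000).astype(np.float32)))
P=W[180:225,205:250].reshape(-1,3);P=P[(P[:,2]>.035)&(P[:,2]<.06)];print(P.min(0),P.max(0))
s=cv2.imread('pics/side0.png');cv2.imwrite('pics/s0r.png',cv2.resize(s[120:270,200:360],None,fx=4,fy=4))
snap('top','t2')
E
```

```text
t 5.15 tcp [485.7  41.  231.2] loc -95.8 -54.5 tooly 6.61 toolz [ 0.004  0.002 -1.   ] F [ 0.8 -0.4 -0.5] Floc 0.5 0.8 g 0.997
[0.44364103 0.2688184  0.00602784] [0.68096745 0.62805215 1.37110619] [0.63662293 0.53066471 0.03996346]
((590.5490112304688, 428.158447265625), (418.13818359375, 114.21560668945312), 62.602447509765625)
[0.53821703 0.33730415 0.03507324] [0.63284225 0.43162913 0.05511829]
```

View pics/t2.png

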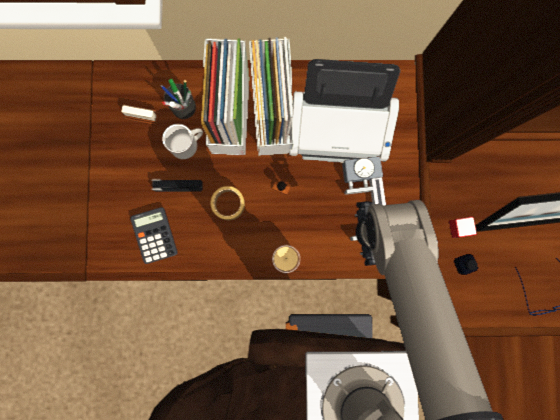

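View pics/s0r.png

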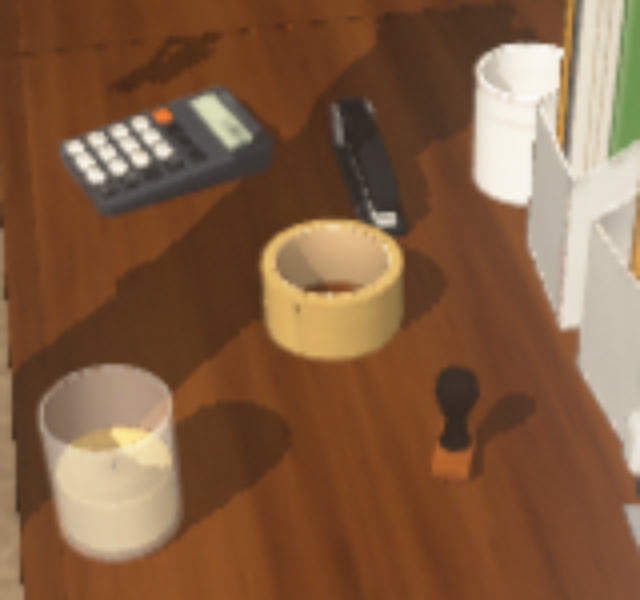

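```bash
python3 - <<'E'
from h import *
for cam,(u0,u1,v0,v1) in {'top':(146,210,172,198),'side':(276,304,138,182)}.items():
    d=np.load(f'pics/{cam}0.npy');W=world(cam,d)[v0:v1,u0:u1].reshape(-1,3);im=cv2.imread(f'pics/{cam}0.png')[v0:v1,u0:u1].reshape(-1,3)
    m=(W[:,2]>.012)&(W[:,2]<.07)&(np.hypot(W[:,0]-.585,W[:,1]-.385)>.055)&(W[:,0]>.56)&(W[:,1]<.6)&(W[:,0]<.69)
    P=W[m];print(cam,len(P))
    for y in np.arange(.42,.58,.01):
        k=(P[:,1]>=y)&(P[:,1]<y+.01)
        if k.sum(): print(round(y,2),k.sum(),(P[k].min(0)*1000).round(),(P[k].max(0)*1000).round())
E
```

```text
top 458
0.46 18 [629. 462.  13.] [651. 470.  42.]
0.47 28 [631. 470.  15.] [656. 479.  46.]
0.48 29 [626. 480.  13.] [650. 490.  47.]
0.49 28 [626. 490.  12.] [656. 499.  49.]
0.5 36 [626. 500.  12.] [652. 510.  52.]
0.51 35 [626. 510.  13.] [652. 520.  52.]
0.52 34 [623. 520.  12.] [652. 530.  52.]
0.53 31 [629. 530.  12.] [652. 540.  52.]
0.54 36 [626. 540.  14.] [652. 549.  52.]
0.55 32 [624. 550.  12.] [652. 559.  52.]
0.56 35 [627. 560.  13.] [651. 570.  54.]
0.57 31 [627. 570.  13.] [656. 580.  50.]
side 305
0.46 33 [632. 464.  12.] [656. 470.  40.]
0.47 37 [630. 470.  12.] [652. 479.  42.]
0.48 24 [631. 480.  12.] [658. 490.  43.]
0.49 26 [631. 490.  13.] [652. 499.  48.]
0.5 23 [631. 500.  14.] [652. 509.  49.]
0.51 20 [632. 510.  12.] [651. 520.  50.]
0.52 18 [628. 521.  13.] [650. 529.  49.]
0.53 18 [627. 530.  12.] [652. 540.  50.]
0.54 15 [628. 540.  13.] [651. 550.  50.]
0.55 20 [629. 550.  12.] [650. 559.  50.]
0.56 12 [632. 560.  12.] [652. 569.  50.]
0.57 17 [627. 570.  12.] [656. 579.  48.]
```

move_arm:
  increments: "0.6 12 52 0 0 0 -0.0275; 0.6 12 52 0 0 0 -0.0275; 0.6 12 52 0 0 0 -0.0275; 0.6 12 52 0 0 0 -0.0275; 0.6 12 52 0 0 0 -0.0275; 0.6 12 52 0 0 0 -0.0275; 0.6 12 52 0 0 0 -0.0275; 0.6 13 51 0 0 0 -0.0275"

```text
t: 6.2
eef_pos: [0.5818, 0.4562, 0.2288]
tool_rot: [0.0, 0.743, 0.669, -0.0]
contact_force: [-0.3, -0.2, 1.0]
gripper_width: 0.597
```

move_arm:
  increments: "0.6 0 0 -30 0 0 0; 0.6 0 0 -40 0 0 0; 0.6 0 0 -40 0 0 0; 0.6 0 0 -20 0 0 0; 0.6 0 0 0 0 0 0; 0.6 0 0 0 0 0 0; 0.6 0 0 0 0 0 0; 0.6 0 0 0 0 0 0"

```text
t: 7.2
eef_pos: [0.5822, 0.4555, 0.0997]
tool_rot: [-0.0, 0.743, 0.67, 0.001]
contact_force: [0.6, -0.3, -0.2]
gripper_width: 0.598
```

```bash
python3 - <<'E'
from h import *
st();snap('side','s3');snap('top','t3');s=cv2.imread('pics/s3.png');cv2.imwrite('pics/s3c.png',cv2.resize(s[80:280,190:370],None,fx=3,fy=3))
E
```

```text
t 7.2 tcp [582.2 455.5  99.7] loc -496.2 89.7 tooly -5.9 toolz [ 0.001  0.001 -1.   ] F [ 0.6 -0.3 -0.2] Floc 0.4 0.6 g 0.598
```

View pics/s3c.png

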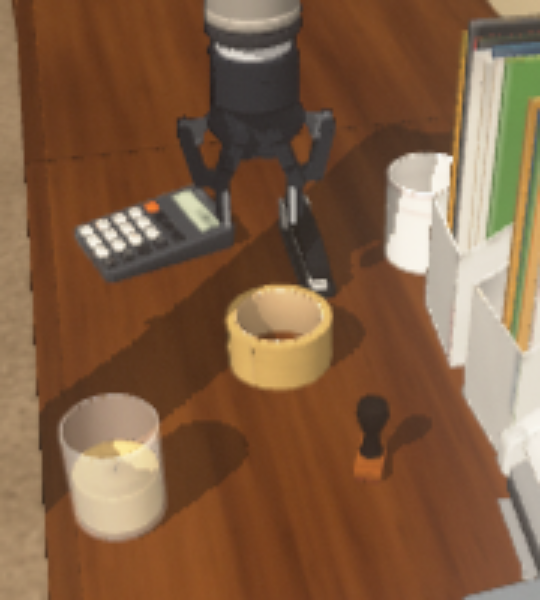

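```bash
python3 - <<'E'
from h import *
d=np.load('pics/side0.npy');
for c,n in(('side','s3'),('top','t3')):
    W=world(c,np.load(f'pics/{n}.npy')).reshape(-1,3)
    a=np.radians(-5.9);q=W-np.array([.5822,.4555,.0997]);ty=q[:,0]*np.cos(a)+q[:,1]*np.sin(a);tx=-q[:,0]*np.sin(a)+q[:,1]*np.cos(a)
    for z in np.arange(0,.2,.02):
        k=(q[:,2]>z-.01)&(q[:,2]<z+.01)&(abs(tx)<.07)&(abs(ty)<.11)
        if k.sum()>3: print(c,z.round(2),k.sum(),'y',np.percentile(ty[k],[1,99]).round(3),'x',np.percentile(tx[k],[1,99]).round(3))
E
```

```text
side 0.0 7 y [-0.03   0.032] x [-0.009 -0.007]
side 0.02 62 y [-0.037  0.039] x [-0.012 -0.002]
side 0.04 73 y [-0.05   0.047] x [-0.013  0.011]
side 0.06 185 y [-0.058  0.059] x [-0.015  0.013]
side 0.08 220 y [-0.062  0.064] x [-0.019  0.011]
side 0.1 379 y [-0.066  0.067] x [-0.019  0.011]
side 0.12 141 y [-0.043  0.045] x [-0.014  0.008]
side 0.14 217 y [-0.036  0.036] x [-0.038 -0.003]
side 0.16 225 y [-0.035  0.037] x [-0.037 -0.006]
side 0.18 224 y [-0.035  0.036] x [-0.036  0.008]
top 0.06 7 y [0.046 0.056] x [-0.014 -0.012]
top 0.08 8 y [0.05 0.06] x [-0.013 -0.011]
top 0.1 19 y [0.052 0.066] x [-0.014 -0.003]
top 0.14 4 y [0.008 0.017] x [-0.037 -0.034]
```

move_arm:
  increments: "0.6 6 -8 0 0 0 0; 0.6 0 0 -20 0 0 0; 0.6 0 0 -20 0 0 0; 0.6 0 0 -20 0 0 0; 0.6 0 0 -17 0 0 0; 0.6 0 0 -10 0 0 0; 0.6 0 0 0 0 0 0; 0.6 0 0 0 0 0 0"

```text
t: 8.3
eef_pos: [0.5883, 0.4474, 0.0122]
tool_rot: [0.0, 0.743, 0.67, 0.001]
contact_force: [-0.7, -0.0, 0.9]
gripper_width: 0.598
```

```bash
python3 - <<'E'
from h import *
st();snap('side','s4');snap('top','t4');s=cv2.imread('pics/s4.png');cv2.imwrite('pics/s4c.png',cv2.resize(s[120:260,210:350],None,fx=4,fy=4))
E
```

```text
t 8.3 tcp [588.3 447.4  12.2] loc -487.5 94.8 tooly -5.91 toolz [ 0.001  0.001 -1.   ] F [-0.7 -0.   0.9] Floc -0.1 -0.7 g 0.598
```

View pics/s4c.png

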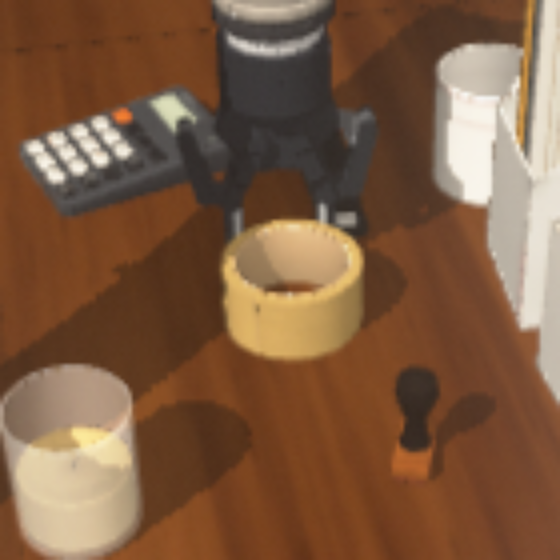

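move_arm:
  increments: "0.6 1 -5 0 0 0 0; 0.6 0 -5 0 0 0 0; 0.6 -2 -8 0 0 0 0; 0.6 -3 -11 0 0 0 0; 0.6 -3 -11 0 0 0 0; 0.6 -3 -11 0 0 0 0; 0.6 -3 -11 0 0 0 0; 0.6 -2 -8 0 0 0 0"

```text
t: 9.4
eef_pos: [0.5727, 0.3764, 0.0116]
tool_rot: [-0.0, 0.743, 0.67, 0.0]
contact_force: [0.1, 2.3, 1.6]
gripper_width: 0.6
```

```bash
cat >> h.py <<'E'
def roll(name,pred):
    im,d=snap('side',name)
    for cam,im,d in(('side',im,d),('top',)+snap('top',name+'t')):
        W=world(cam,d);hsv=cv2.cvtColor(im,cv2.COLOR_RGB2HSV)
        m=(W[...,2]>.040)&(W[...,2]<.056)&(hsv[...,0]>12)&(hsv[...,0]<28)&(hsv[...,1]>60)&(np.hypot(W[...,0]-pred[0],W[...,1]-pred[1])<.075)
        P=(W[m][:,:2]*1000).astype(np.float32)
        if len(P)<10: print(cam,'few',len(P));continue
        from scipy.optimize import least_squares
        # annulus known outer 48: centre by soft fit of outer envelope
        c,r=cv2.minEnclosingCircle(P)
        def cost(c):
            return np.clip(np.hypot(P[:,0]-c[0],P[:,1]-c[1])-48,0,8).sum()+np.clip(39-np.hypot(P[:,0]-c[0],P[:,1]-c[1]),0,8).sum()
        from scipy.optimize import minimize
        b=minimize(cost,P.mean(0),method='Nelder-Mead').x
        print(cam,len(P),'encl',np.round(c,1),round(r,1),'fit',b.round(1),'loc',((b/1000-O)@EX*1000).round(1),((b/1000-O)@EY*1000).round(1))
E
python3 - <<'E'
from h import *
st();roll('s5',(.571,.319))
E
```

```text
t 9.4 tcp [572.7 376.4  11.6] loc -418.8 71.0 tooly -5.92 toolz [ 0.  0. -1.] F [0.1 2.3 1.6] Floc -2.3 0.3 g 0.6
side 412 encl [569.6 332.8] 54.7 fit [568.9 326.9] loc -370.1 61.5
top 154 encl [567.7 322.7] 46.8 fit [567.2 325.4] loc -368.7 59.7
```

View pics/s5.png

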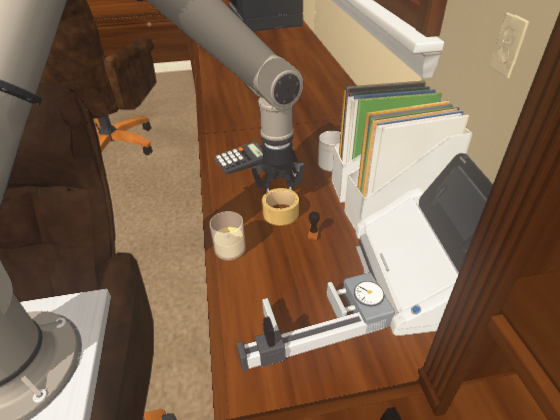

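move_arm:
  increments: "0.6 -3 -8 0 0 0 0.013; 0.6 -4 -13 0 0 0 0.013; 0.6 -4.5 -14 0 0 0 0.013; 0.6 -4.5 -14 0 0 0 0.013; 0.6 -4.5 -14 0 0 0 0.013; 0.6 -4.5 -14 0 0 0 0.013; 0.6 -4.5 -14 0 0 0 0.013; 0.6 -3 -9 0 0 0 0.013"

```text
t: 10.5
eef_pos: [0.5398, 0.2757, 0.0113]
tool_rot: [0.0, 0.707, 0.707, -0.0]
contact_force: [-0.0, 1.5, -0.4]
gripper_width: 0.601
```

```bash
python3 - <<'E'
from h import *
st();roll('s6',(.54,.225))
s=cv2.imread('pics/s6.png');cv2.imwrite('pics/s6c.png',cv2.resize(s[140:340,200:400],None,fx=3,fy=3))
E
```

```text
t 10.5 tcp [539.8 275.7  11.3] loc -322.6 26.6 tooly 0.06 toolz [-0. -0. -1.] F [-0.   1.5 -0.4] Floc -1.5 0.2 g 0.601
side 475 encl [540.8 227.3] 48.7 fit [541.5 225.9] loc -273.0 22.5
top 108 encl [546.8 202.7] 40.6 fit [577.1 154.1] loc -197.5 49.5
```

View pics/s6c.png

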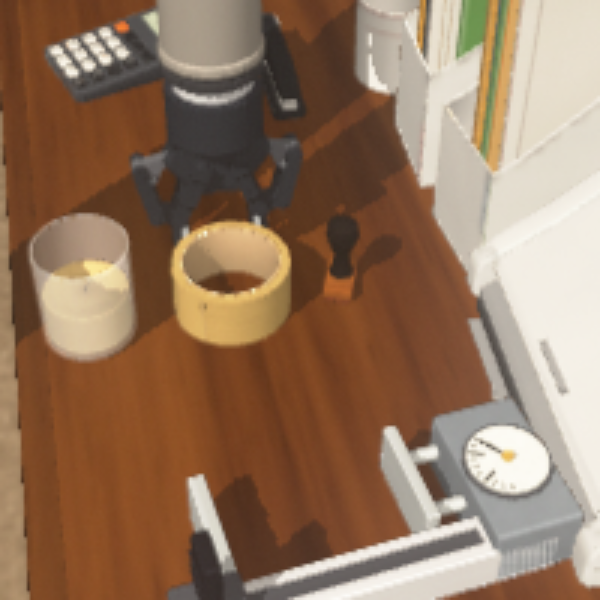

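The roll (233,283 in the crop) sits between candle and stamp with clear margins, and the opened mouth is ahead. I'll push straight on.

move_arm:
  increments: "0.6 0 -8 0 0 0 0; 0.6 0 -14 0 0 0 0; 0.6 0 -16 0 0 0 0; 0.6 0 -16 0 0 0 0; 0.6 0 -16 0 0 0 0; 0.6 0 -16 0 0 0 0; 0.6 0 -14 0 0 0 0; 0.6 0 -9 0 0 0 0"

```text
t: 11.6
eef_pos: [0.5402, 0.1669, 0.0114]
tool_rot: [0.0, 0.707, 0.707, -0.0]
contact_force: [0.0, 2.1, -0.5]
gripper_width: 0.599
```

```bash
python3 - <<'E'
from h import *
st();roll('s7',(.54,.115))
s=cv2.imread('pics/s7.png');cv2.imwrite('pics/s7c.png',cv2.resize(s[180:380,200:400],None,fx=3,fy=3))
E
```

```text
t 11.6 tcp [540.2 166.9  11.4] loc -214.5 14.3 tooly 0.0 toolz [-0. -0. -1.] F [ 0.   2.1 -0.5] Floc -2.1 0.3 g 0.599
side 592 encl [541.8 118.3] 49.1 fit [541.8 117.1] loc -164.9 10.1
top few 0
```

View pics/s7c.png

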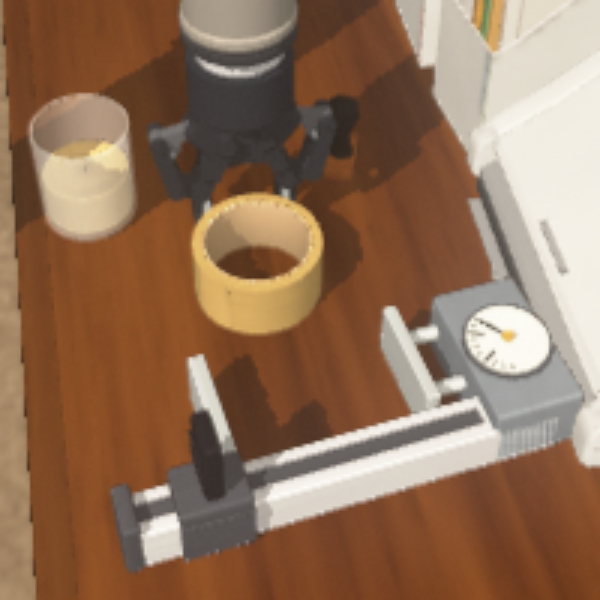

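move_arm:
  increments: "0.6 -1 -10 0 0 0 0.03; 0.6 -1 -14 0 0 0 0.03; 0.6 0 -15 0 0 0 0.03; 0.6 1 -15 0 0 0 0.027; 0.6 2 -15 0 0 0 0; 0.6 2 -14 0 0 0 0; 0.6 2 -12 0 0 0 0; 0.6 1 -9.5 0 0 0 0"

```text
t: 12.7
eef_pos: [0.5464, 0.0628, 0.0114]
tool_rot: [0.0, 0.664, 0.747, 0.0]
contact_force: [0.4, 0.3, 0.2]
gripper_width: 0.604
```

```bash
python3 - <<'E'
from h import *
st();roll('s8',(.546,.012))
s=cv2.imread('pics/s8.png');cv2.imwrite('pics/s8c.png',cv2.resize(s[200:400,210:410],None,fx=3,fy=3))
E
```

```text
t 12.7 tcp [546.4  62.8  11.4] loc -110.4 8.3 tooly 6.73 toolz [ 0. -0. -1.] F [0.4 0.3 0.2] Floc -0.3 0.4 g 0.604
side 743 encl [533.6  20.2] 69.3 fit [553.8  13.7] loc -60.8 9.9
top few 0
```

View pics/s8c.png

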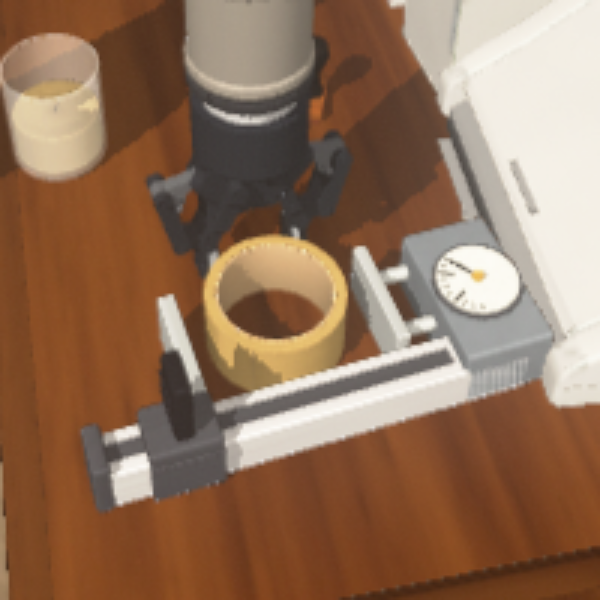

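move_arm:
  increments: "0.6 0.3 -2.5 0 0 0 0; 0.6 0.3 -2.5 0 0 0 0; 0.6 0.3 -2.5 0 0 0 0; 0.6 0.2 -2 0 0 0 0; 0.6 0.1 -1 0 0 0 0; 0.6 0.1 -1 0 0 0 0; 0.6 0 0 0 0 0 0; 0.6 0 0 0 0 0 0"

```text
t: 13.8
eef_pos: [0.5475, 0.052, 0.0114]
tool_rot: [0.0, 0.664, 0.748, -0.0]
contact_force: [-0.7, 1.4, -0.5]
gripper_width: 0.598
```

```bash
python3 - <<'E'
from h import *
st()
E
```

```text
t 13.8 tcp [547.5  52.   11.4] loc -99.5 8.2 tooly 6.76 toolz [ 0. -0. -1.] F [-0.7  1.4 -0.5] Floc -1.5 -0.5 g 0.598
```

Not yet at the beam. I'll take small steps and watch the force.

move_arm:
  increments: "0.6 0.1 -0.7 0 0 0 0; 0.6 0.1 -0.7 0 0 0 0; 0.6 0.1 -0.6 0 0 0 0; 0.6 0 0 0 0 0 0; 0.6 0 0 0 0 0 0; 0.6 0 0 0 0 0 0; 0.6 0 0 0 0 0 0; 0.6 0 0 0 0 0 0"

```text
t: 14.8
eef_pos: [0.5476, 0.0514, 0.0114]
tool_rot: [-0.001, 0.664, 0.748, 0.0]
contact_force: [-1.0, 5.3, 0.0]
gripper_width: 0.6
```

```bash
python3 - <<'E'
from h import *
st();roll('s9',(.553,.002))
E
```

```text
t 14.8 tcp [547.6  51.4  11.4] loc -98.9 8.2 tooly 6.82 toolz [-0.     0.001 -1.   ] F [-1.   5.3  0. ] Floc -5.3 -0.4 g 0.6
side 772 encl [556.1  -1.9] 74.2 fit [555.    2.5] loc -49.5 9.8
top few 0
```

Contact with the beam is confirmed: of the 2 mm commanded only 0.6 mm was travelled, and the force rose to 5 N. I'll back off and go to the tab.

move_arm:
  increments: "0.6 -0.5 5 0 0 0 0; 0.6 -1 10 0 0 0 0; 0.6 -1 12 0 0 0 0; 0.6 -1 10 0 0 0 0; 0.6 0 0 35 0 0 0; 0.6 0 0 50 0 0 0; 0.6 0 0 55 0 0 0; 0.6 0 0 50 0 0 0"

```text
t: 15.9
eef_pos: [0.5442, 0.0876, 0.2034]
tool_rot: [0.0, 0.664, 0.748, 0.0]
contact_force: [-0.6, 0.5, -0.7]
gripper_width: 0.603
```

move_arm:
  increments: "0.8 -10 -20 0 0 0 0; 0.8 -10 -25 0 0 0 0; 1 -10 -25 0 0 0 0; 1 -10 -25 0 0 0 0; 1 -10 -25 0 0 0 0; 1 -10 -20 0 0 0 0; 1 -8.5 -15 -10 0 0 0; 1 0 -2.5 -30 0 0 0"

```text
t: 16.9
eef_pos: [0.4755, -0.0716, 0.161]
tool_rot: [0.001, 0.665, 0.747, 0.001]
contact_force: [0.6, -0.5, 0.0]
gripper_width: 1.002
```

```bash
python3 - <<'E'
from h import *
st();snap('side','s10');s=cv2.imread('pics/s10.png');cv2.imwrite('pics/s10c.png',cv2.resize(s[200:400,210:410],None,fx=3,fy=3))
E
```

```text
t 16.9 tcp [475.5 -71.6 161. ] loc 14.8 -77.8 tooly 6.67 toolz [ 0.002  0.    -1.   ] F [ 0.6 -0.5  0. ] Floc 0.5 0.6 g 1.002
```

View pics/s10c.png

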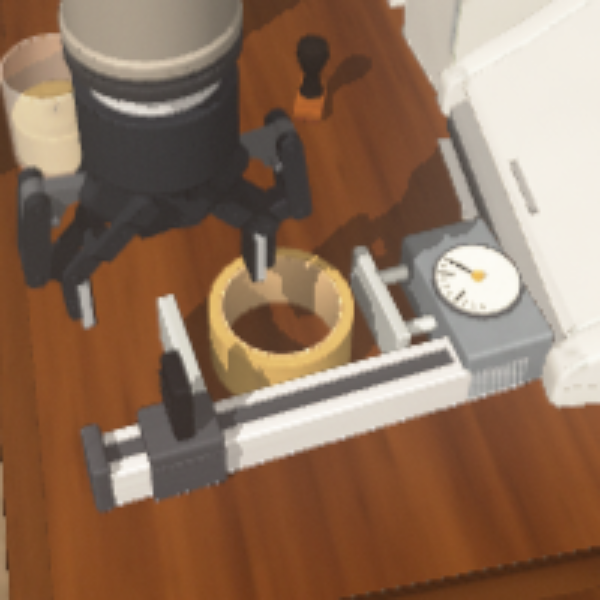

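move_arm:
  increments: "1 -0.5 0 -20 0 0 0; 1 0 0 -25 0 0 0; 1 0 0 -25 0 0 0; 1 0 0 -22 0 0 0; 0.4 0 0 0 0 0 0; 0.2 0 0 0 0 0 0; 0 0 0 0 0 0 0; 0 0 0 0 0 0 0"
  newtons: 20

```text
t: 17.95
eef_pos: [0.4754, -0.0704, 0.07]
tool_rot: [0.0, 0.664, 0.748, 0.0]
contact_force: [-6.3, -1.2, 7.5]
gripper_width: 0.143
```

```bash
python3 - <<'E'
from h import *
st()
E
```

```text
t 17.95 tcp [475.4 -70.4  70. ] loc 13.6 -77.7 tooly 6.76 toolz [ 0.001  0.    -1.   ] F [-6.3 -1.2  7.5] Floc 0.5 -6.4 g 0.143
```

move_arm:
  increments: "0 3 0.4 0 0 0 0; 0 3 0.4 0 0 0 0; 0 3 0.4 0 0 0 0; 0 3 0.3 0 0 0 0; 0 3 0.4 0 0 0 0; 0 3 0.3 0 0 0 0; 0 2 0.2 0 0 0 0; 0 0 0 0 0 0 0"

```text
t: 18.95
eef_pos: [0.4924, -0.0685, 0.07]
tool_rot: [-0.002, 0.665, 0.747, -0.001]
contact_force: [-11.3, -0.5, 17.2]
gripper_width: 0.134
```

```bash
python3 - <<'E'
from h import *
st();snap('side','s11');s=cv2.imread('pics/s11.png');cv2.imwrite('pics/s11c.png',cv2.resize(s[200:400,210:410],None,fx=3,fy=3))
E
```

```text
t 18.95 tcp [492.4 -68.5  70. ] loc 13.7 -60.6 tooly 6.66 toolz [-0.005  0.001 -1.   ] F [-11.3  -0.5  17.2] Floc -0.8 -11.3 g 0.134
```

View pics/s11c.png

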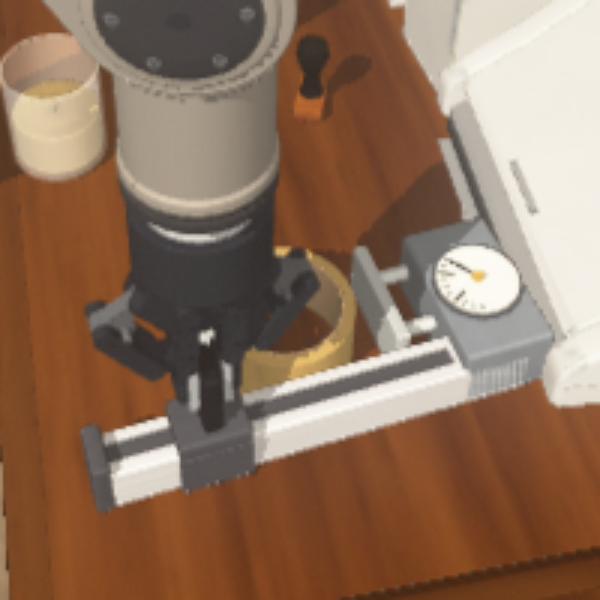

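move_arm:
  increments: "0 1 0.1 0.5 0 0 0; 0 2 0.2 0.5 0 0 0; 0 2 0.3 0 0 0 0; 0 2 0.2 0 0 0 0; 0 2 0.2 0 0 0 0; 0 2 0.3 0 0 0 0; 0 1 0.1 0 0 0 0; 0 0 0 0 0 0 0"

```text
t: 20.0
eef_pos: [0.503, -0.0673, 0.0701]
tool_rot: [-0.003, 0.665, 0.747, -0.002]
contact_force: [-11.6, -1.0, 8.8]
gripper_width: 0.135
```

```bash
python3 - <<'E'
from h import *
st();snap('side','s12');s=cv2.imread('pics/s12.png');cv2.imwrite('pics/s12c.png',cv2.resize(s[200:400,210:410],None,fx=3,fy=3))
E
```

```text
t 20.0 tcp [503.  -67.3  70.1] loc 13.8 -50.0 tooly 6.65 toolz [-0.008  0.001 -1.   ] F [-11.6  -1.    8.8] Floc -0.4 -11.6 g 0.135
```

View pics/s12c.png

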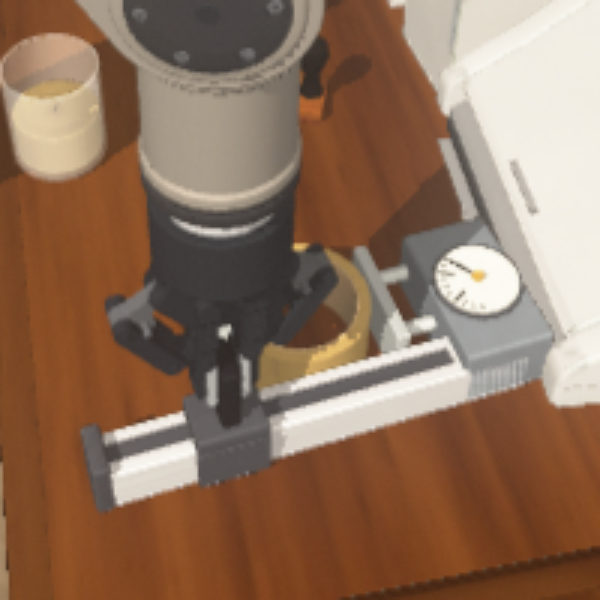

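move_arm:
  increments: "0 1 0.1 0.5 0 0 0; 0 1 0.1 0 0 0 0; 0 1 0.1 0 0 0 0; 0 1 0.1 0 0 0 0; 0 1 0.2 0 0 0 0; 0 1 0.1 0 0 0 0; 0 0 0 0 0 0 0; 0 0 0 0 0 0 0"

```text
t: 21.05
eef_pos: [0.5075, -0.0668, 0.0701]
tool_rot: [-0.004, 0.665, 0.747, -0.003]
contact_force: [-12.9, -2.0, 8.7]
gripper_width: 0.14
```

```bash
cat >> h.py <<'E'
def dial(name):
    for c in('side','top'):
        im,d=snap(c,name+c)
        k=vision.calibration(c);R=np.array(k['R']);t=np.array(k['t'])
        xy=O-.0225*EX+.135*EY;X=np.array([xy[0],xy[1],.054])@R.T+t
        u=k['fx']*X[0]/X[2]+k['cx'];v=k['fy']*X[1]/X[2]+k['cy'];u0,v0=int(u)-20,int(v)-20
        # orthorectify: dial plane 50 mm square, gauge y up, gauge x right (z=.054)
        H=[]
        for a,b in((-25,25),(25,25),(25,-25),(-25,-25)):
            w=xy+a/1000*EX+b/1000*EY;X=np.array([w[0],w[1],.054])@R.T+t;H.append([k['fx']*X[0]/X[2]+k['cx'],k['fy']*X[1]/X[2]+k['cy']])
        M=cv2.getPerspectiveTransform(np.float32(H),np.float32([[0,0],[400,0],[400,400],[0,400]]))
        o=cv2.warpPerspective(im,M,(400,400),flags=cv2.INTER_CUBIC);globals().setdefault('OUT',[]).append(o)
    cv2.imwrite(f'pics/{name}.png',cv2.cvtColor(np.hstack(OUT[-2:]),cv2.COLOR_RGB2BGR))
E
python3 - <<'E'
from h import *
st();dial('d13')
E
```

```text
t 21.05 tcp [507.5 -66.8  70.1] loc 13.8 -45.4 tooly 6.64 toolz [-0.01   0.001 -1.   ] F [-12.9  -2.    8.7] Floc 0.4 -13.1 g 0.14
```

View pics/d13.png

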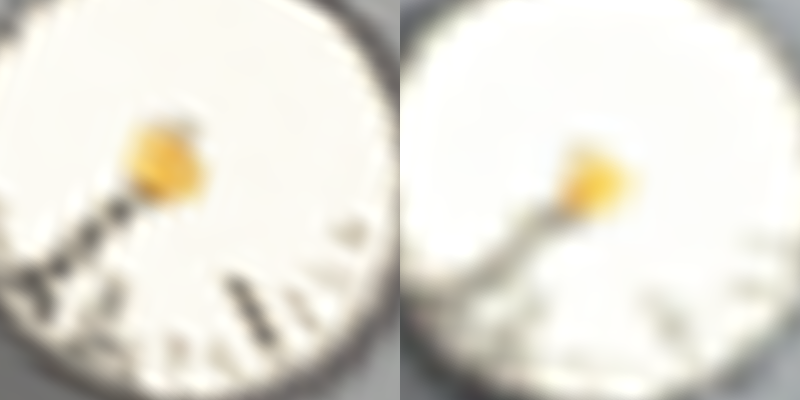

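```bash
cat >> h.py <<'E'
def rect(file,cam,h=.054,c=(-.0225,.135),half=25,N=400):
    im=cv2.imread(f'pics/{file}.png');k=vision.calibration(cam);R=np.array(k['R']);t=np.array(k['t']);xy=O+c[0]*EX+c[1]*EY;H=[]
    for a,b in((-half,half),(half,half),(half,-half),(-half,-half)):
        w=xy+a/1000*EX+b/1000*EY;X=np.array([w[0],w[1],h])@R.T+t;H.append([k['fx']*X[0]/X[2]+k['cx'],k['fy']*X[1]/X[2]+k['cy']])
    M=cv2.getPerspectiveTransform(np.float32(H),np.float32([[0,0],[N,0],[N,N],[0,N]]))
    return cv2.warpPerspective(im,M,(N,N),flags=cv2.INTER_CUBIC)
E
python3 - <<'E'
from h import *
# recentre: hub appeared at (165,165) -> shift
c=(-.0225-35/8e3,.135+35/8e3)
cv2.imwrite('pics/d0.png',np.hstack([rect('side0','side',c=c),rect('d13side','side',c=c)]))
E
```

```text
(no output)
```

View pics/d0.png

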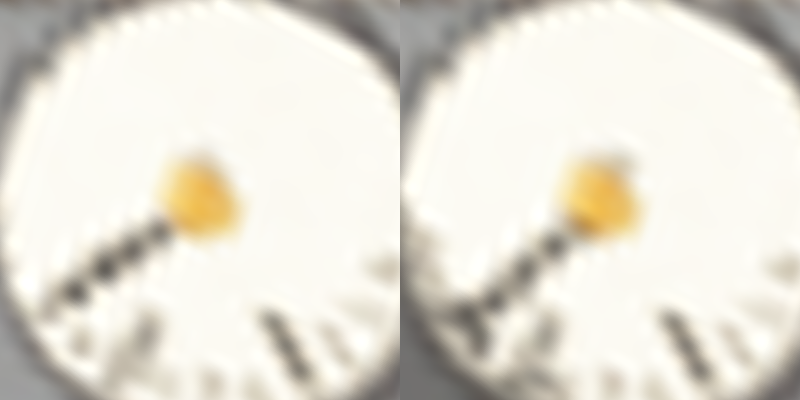

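The needle has turned about 0.1–0.15 rad from rest, so the sprung jaw has given ~1.2 mm. I'll advance about 6 mm more.

move_arm:
  increments: "0 1 0.1 0 0 0 0; 0 1 0.1 0 0 0 0; 0 1 0.1 0 0 0 0; 0 1 0.2 0 0 0 0; 0 1 0.1 0 0 0 0; 0 1 0.1 0 0 0 0; 0 0 0 0 0 0 0; 0 0 0 0 0 0 0"

```text
t: 22.15
eef_pos: [0.5129, -0.0662, 0.0701]
tool_rot: [-0.005, 0.665, 0.747, -0.004]
contact_force: [-16.5, -1.1, 10.8]
gripper_width: 0.134
```

```bash
python3 - <<'E'
from h import *
st();dial('d14')
c=(-.0225-35/8e3,.135+35/8e3)
cv2.imwrite('pics/d14.png',np.hstack([rect('d14side','side',c=c),rect('d14top','top',c=(-.0225,.1375))]))
E
```

```text
t 22.15 tcp [512.9 -66.2  70.1] loc 13.8 -40.0 tooly 6.64 toolz [-0.011  0.001 -1.   ] F [-16.5  -1.1  10.8] Floc -0.8 -16.5 g 0.134
```

View pics/d14.png

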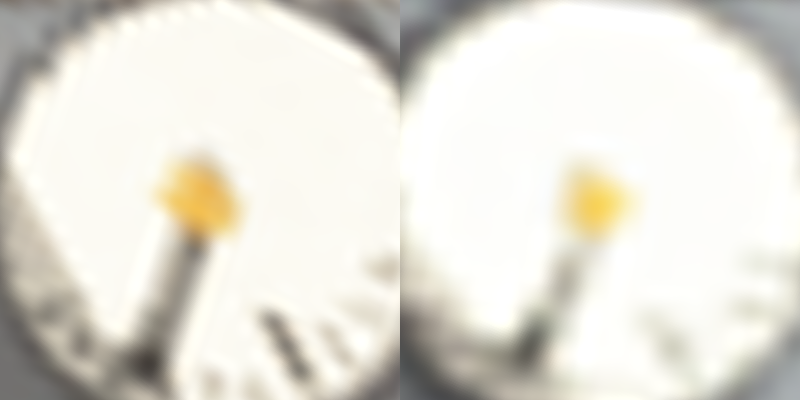

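View pics/d14side.png

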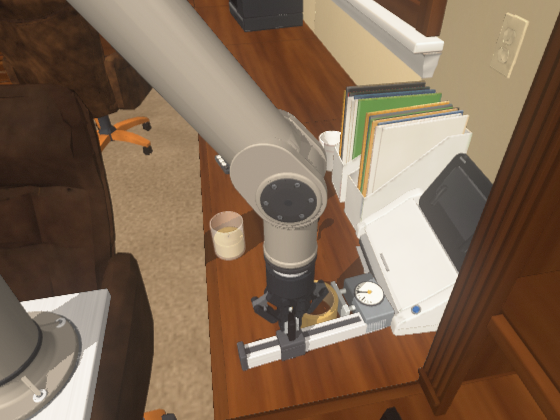

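The needle is now near the first long mark (~6 mm): about 108° against 144° at rest. About 3.7 mm more is needed.

move_arm:
  increments: "0 1 0.1 0 0 0 0; 0 1 0.1 0 0 0 0; 0 1 0.1 0 0 0 0; 0 0.8 0.1 0 0 0 0; 0 0 0 0 0 0 0; 0 0 0 0 0 0 0; 0 0 0 0 0 0 0; 0 0 0 0 0 0 0"

```text
t: 23.25
eef_pos: [0.5162, -0.0658, 0.0701]
tool_rot: [-0.005, 0.665, 0.747, -0.004]
contact_force: [-17.8, -2.3, 12.5]
gripper_width: 0.135
```

```bash
python3 - <<'E'
from h import *
st();dial('d15')
c=(-.0225-35/8e3,.135+35/8e3)
cv2.imwrite('pics/d15.png',np.hstack([rect('d15side','side',c=c),rect('d15top','top',c=(-.0225,.1375))]))
E
```

```text
t 23.25 tcp [516.2 -65.8  70.1] loc 13.8 -36.7 tooly 6.63 toolz [-0.012  0.001 -1.   ] F [-17.8  -2.3  12.5] Floc 0.2 -17.9 g 0.135
```

View pics/d15.png

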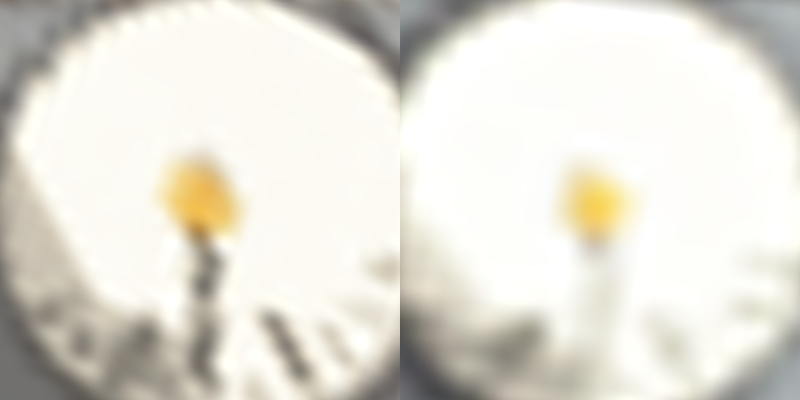

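The needle now points straight down, midway between the long marks at (130,350) and (285,345). I'll relax the arm a little, then release and lift clear.

move_arm:
  increments: "0 -1 -0.1 0 0 0 0; 0 -1 -0.1 0 0 0 0; 0.1 0 0 0 0 0 0; 0.3 0 0 0 0 0 0; 0.6 0 0 0 0 0 0; 1 0 0 0 0 0 0; 1 0 0 0 0 0 0; 1 0 0 0 0 0 0"

```text
t: 24.35
eef_pos: [0.5213, -0.065, 0.071]
tool_rot: [0.0, 0.664, 0.748, 0.0]
contact_force: [0.7, 0.0, -0.3]
gripper_width: 1.003
```

move_arm:
  increments: "1 0 0 10 0 0 0; 1 0 0 30 0 0 0; 1 0 0 50 0 0 0; 1 0 0 50 0 0 0; 1 -20 40 0 0 0 0; 1 -20 60 0 0 0 0; 1 0 60 0 0 0 0; 1 0 60 0 0 0 0"

```text
t: 25.35
eef_pos: [0.4811, 0.156, 0.212]
tool_rot: [0.0, 0.664, 0.747, 0.001]
contact_force: [1.1, -0.1, 0.1]
gripper_width: 0.998
```

```bash
python3 - <<'E'
from h import *
st();dial('d16');roll('s16',(.578,.003))
c=(-.0225-35/8e3,.135+35/8e3)
cv2.imwrite('pics/d16.png',np.hstack([rect('d16side','side',c=c),rect('d16top','top',c=(-.0225,.1375))]))
s=cv2.imread('pics/s16.png');cv2.imwrite('pics/s16c.png',cv2.resize(s[190:390,210:410],None,fx=3,fy=3))
E
```

```text
t 25.35 tcp [481.1 156.  212. ] loc -210.5 -45.6 tooly 6.73 toolz [ 0.001  0.001 -1.   ] F [ 1.1 -0.1  0.1] Floc 0.2 1.1 g 0.998
side 754 encl [581.8  -7.3] 65.1 fit [579.9   5.4] loc -49.5 34.9
top 234 encl [580.    3.8] 48.2 fit [578.2   5.2] loc -49.4 33.1
```

View pics/d16.png

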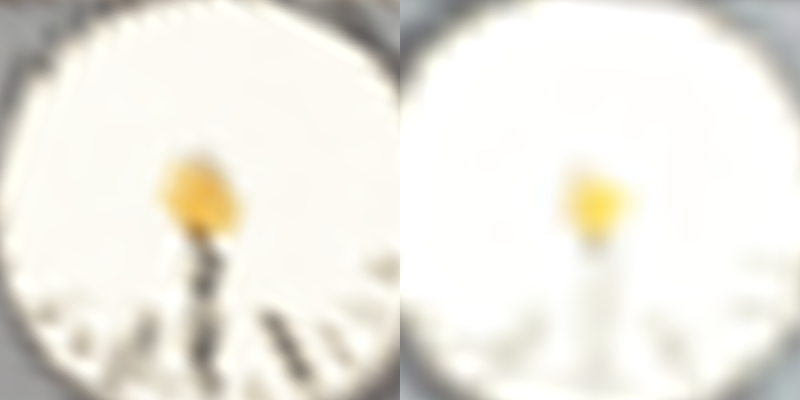

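View pics/s16c.png

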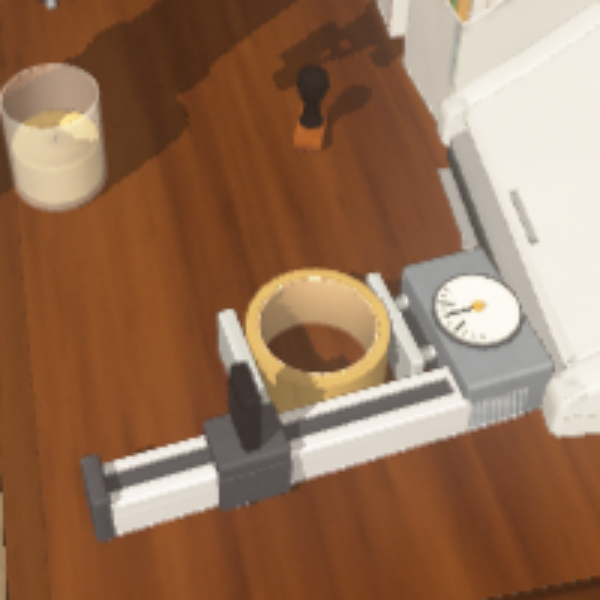

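View pics/s16t.png

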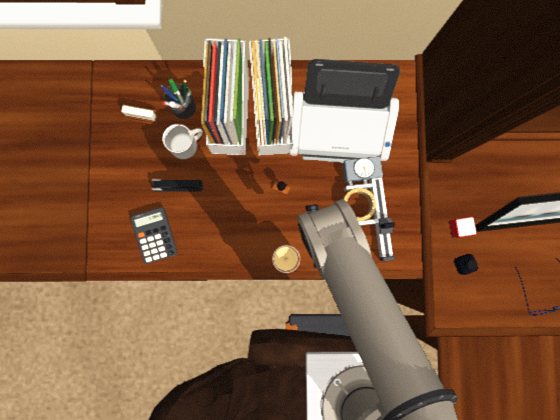

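The roll is clamped between the jaws and against the beam. The needle is midway, and the candle (286,259), stamp (282,186) and calculator stand where they were. Handing in.

```bash
python3 - <<'E'
from h import *
print(bot.hand_in())
E
```

```text
the job is handed in; nothing more can be done
None
```

The tape roll is clamped in the caliper with the dial needle midway between its two long marks, and the job is handed in at about 25.5 s.

- **Opening the jaw:** the gap was only about 77 mm, so I opened the sliding jaw by its tab to about 125 mm.
- **Placing the roll:** I slid the roll flat between the candle and the stamp, and into the mouth until it met the beam. The tool force rose from about 1.5 N to 5 N there.
- **Closing the jaw:** I closed the sliding jaw in small steps, gripping its tab, then let go and moved the arm away.

**Last checks:**
- **Dial:** the needle stood straight down, both before and after I let go. From the dial angles that is about 10 mm of give.
- **Roll:** it reads the same distance from the beam as at contact, which looks about 1.5 mm off the nominal contact position. That is within the calibration error.
- **Desk:** candle, stamp and calculator look unmoved in the top picture. Measured tool forces stayed under about 25 N.

**One disagreement:** the arm's own position gave about 2 mm more travel of the sprung jaw than the needle showed, because the gripper tilted slightly under load. I went by the needle.

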